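# Grade the oysters by size

### The arm

A 7-joint arm with a two-finger parallel gripper is mounted at the origin on the work surface. World frame = base frame: x ahead of the robot, y to its left, z up, the work surface at z = 0. Lengths are in m, angles in rad, forces in N, time in s.
With the tool pointing down it reaches from about 0.425 to 0.875 m from the base axis. Payload 4.7 kg.
Tool frame: the origin (TCP) lies midway between the tips of the shut fingers; the grasp point (between the pads) lies 19 mm behind it; z points along the fingers, y is the line along which they close (so a half turn about z gives the same grasp; the last joint's range is limited). The gripper opens to 87 mm and grips with 3 to 60 N. Pads are 19 mm wide; open, the fingers measure 117 mm over their backs; the gripper's body (75 mm by 190 mm) begins 51 mm behind the grasp point.
Start: joints at [-1.17, 0.321, -0.07, 1.45, 0.023, 1.371, -0.057], TCP at [0.245, 0.602, 0.223] pointing down, gripper open.
Joint ranges: [-2.86, 2.86], [-0.3, 2.09], [-1.38, 1.24], [0.06, 2.45], [-1.56, 4.7], [0.09, 2.05], [-2.69, 2.69]. Speed limits (rad/s): [2.57, 2.57, 3.14, 3.14, 3.14, 3.14, 3.14].

### API

Orientations are given as a rotation vector (axis times angle).
In Python, from bench import monitor, cams, workorder gives the robot as it stands.
- The arm moves only by the tool move_arm, never from a script. Its arguments are lists of equal length, an entry for each row: "slide": the shift along the tool's x, y, z in cm, a list of three; "roll": the turn about the tool's z in rad. In form: {"slide": [[dx, dy, dz], ...], "roll": [roll, ...]}. A call has 1 to 20 rows; each row is the pose to reach, as a shift and turn from the pose commanded when the call began, along the tool's axes at that moment; what a row does not reach only later rows make up. A row lasts 1/10 s, in which the tool goes at most 50 mm and 8.59 degrees, less where a joint would pass 70% of its speed; a pose out of reach is approached as far as the arm can. A call with a gripper value outside its range is refused whole. "gripper" is the finger opening in cm, from 0 to 8.7, set as the call begins (left out, the last holds). The fingers move at their own pace and stop on an object; "squeeze" is the grip in N (left out, the last holds). Time passes only in rows, so rows that repeat a pose let the fingers close. It gives the time, the measured TCP pose, the force, the opening and the grip force at its end, in the units of the state.
- monitor.get_state(): the state, without advancing time (a new reading comes with each control period).
- cams.get_image(name): name is "scene" or "side" or "wrist"; returns the picture (384x512x3 uint8, red, green, blue); there is no depth.
- cams.get_calibration(name): a dict with "mtx" (3x3 intrinsics, pixels), "dist_coeffs" ([k1, k2, p1, p2, k3] as OpenCV has them; the pictures are not rectified), "R" (3x3) and "t" (3): a world point X has camera coordinates R X + t. Camera axes: x right, y down, z forward; pixel columns grow to the right and rows downward; lengths in m; the calibration is good to about 2 mm. A picture is of the moment at which its call begins: read the wrist's pose just before it. get_calibration takes no time and is no camera call; for the wrist camera it gives the pose at the moment of the call.
- workorder.close_job(): hands the job in; it is judged then, once.
The state is a dict: "time": time; "joint_positions": joint angles; "qd": joint speeds; "joint_torque": joint torques, N m; "position": TCP position; "tool_rot": TCP orientation; "ft_force": force on the tool from outside, world axes, zero at the start; "torque": the same for the moment, N m; "grip_width": opening from 0.0 (shut) to 1.0 (fully open); "grip_force": force on a finger pad.
Only numpy, scipy, OpenCV 4.12 (cv2) and the standard library are available. Lean on these libraries where they do the work, as an engineer would, in place of code of your own. Each camera call takes 0.05 s, during which the arm holds its last target. There are 200 camera calls.

### The job

Lay the four oysters on the grading board in order of size, one centred on each printed cross, the smallest next to the steel end stop and the largest at the far end from it. Each lies flat with its length across the board, along its cross's long line (hinge end either way). Leave the little glass bottle standing where it is.

Things in the scene. Friction and masses are not known exactly. Their poses are not given: they have to be found in the camera images.
- oyster_1: The smallest of the four oysters: a closed rigid grey-brown shell lying flat, 56 mm long, 34 mm wide, 20 mm high. Origin: centre of its underside; x along its length (narrower hinge end at -x), y across its width, z up. Grip from above at its middle, across the width: there the sides are upright to 70% of the height and parallel for half the length.
- oyster_2: The second smallest of the four oysters: a closed rigid grey-brown shell lying flat, 70 mm long, 42 mm wide, 23 mm high. Origin: centre of its underside; x along its length (narrower hinge end at -x), y across its width, z up. Grip from above at its middle, across the width: there the sides are upright to 70% of the height and parallel for half the length.
- oyster_3: The second largest of the four oysters: a closed rigid grey-brown shell lying flat, 84 mm long, 50 mm wide, 26 mm high. Origin: centre of its underside; x along its length (narrower hinge end at -x), y across its width, z up. Grip from above at its middle, across the width: there the sides are upright to 70% of the height and parallel for half the length.
- oyster_4: The largest of the four oysters: a closed rigid grey-brown shell lying flat, 98 mm long, 58 mm wide, 29 mm high. Origin: centre of its underside; x along its length (narrower hinge end at -x), y across its width, z up. Grip from above at its middle, across the width: there the sides are upright to 70% of the height and parallel for half the length.
- mark_a: Printed dark cross on the white grading board, one end mark: a line 112 mm long across the board with a 30 mm tick at its middle. Flat print. Origin: middle of the cross on the board's top; x along the long line, y along the row from a to d, z up. The marks are 106 mm apart in the order a, b, c, d. The fixed board is 120 x 530 mm, 10 mm thick.
- mark_b: Printed dark cross on the white grading board, next to mark_a: a line 112 mm long across the board with a 30 mm tick at its middle. Flat print. Origin: middle of the cross on the board's top; x along the long line, y along the row from a to d, z up. The marks are 106 mm apart in the order a, b, c, d. The fixed board is 120 x 530 mm, 10 mm thick.
- mark_c: Printed dark cross on the white grading board, next to mark_d: a line 112 mm long across the board with a 30 mm tick at its middle. Flat print. Origin: middle of the cross on the board's top; x along the long line, y along the row from a to d, z up. The marks are 106 mm apart in the order a, b, c, d. The fixed board is 120 x 530 mm, 10 mm thick.
- mark_d: Printed dark cross on the white grading board, the other end mark: a line 112 mm long across the board with a 30 mm tick at its middle. Flat print. Origin: middle of the cross on the board's top; x along the long line, y along the row from a to d, z up. The marks are 106 mm apart in the order a, b, c, d. The fixed board is 120 x 530 mm, 10 mm thick.
- stop: Steel end stop: a plain bar fixed upright across one end of the grading board, 110 x 12 mm, 30 mm high above the board's top, 84 mm beyond the nearest end mark, which is mark_a or mark_d (varies). Origin: centre of its underside, on the board's top. The other end carries a low black plastic grip (60 x 14 x 12 mm) instead.
- bottle: A small clear glass bottle with a white cap, 24 mm in diameter, 45 mm high, standing loose among the oysters. Origin: centre of its underside, z up. (Beside it also lie an amber vial, 20 mm across and 36 mm high, and an oyster knife with a wooden handle, 20 mm high, at about 0.21 m either side.)

How it is judged:
By the outcome, as a careful person would: the job done as asked, in the order asked, and still so for the second after the job is handed in, with the robot touching nothing.
It also fails if it takes over 109 s, if anything falls off the work surface, if the arm or the gripper's body presses on something with over 40 N, if the wrist force passes 120 N, or if a joint passes its speed limit or range.

## Working session

There is one attempt and no reset: what is moved stays moved. The work goes in short steps, Python scripts to look and compute and a tool call to move; the robot and the scene stay as the last step left them, time stands still between calls to the robot, and variables do not carry over. Pictures are saved under pics/ and viewed, at most 14 in all, crops included, and the job is handed in when it is done.

Besides the shell and the picture viewer there is one more tool, called as name(argument=value, ...) on one line, values as JSON. move_arm: Moves the arm, as the interface text tells. Its arguments: {"type":"object","properties":{"slide":{"type":"array","items":{"type":"array","items":{"type":"number"}}},"roll":{"type":"array","items":{"type":"number"}},"gripper":{"type":"number"},"squeeze":{"type":"number"}},"required":["slide","roll"]}

```bash
mkdir -p pics; python3 - <<'E'
from bench import monitor,cams
import cv2,numpy as np
s=monitor.get_state();print({k:np.round(v,3).tolist() for k,v in s.items()})
a=[cams.get_image(n) for n in("scene","side","wrist")]
for n,i in zip(("scene","side","wrist"),a):
    cv2.imwrite(f"pics/{n}0.png",i[:,:,::-1])
    c=cams.get_calibration(n);print(n,{k:np.round(v,3).tolist() for k,v in c.items()})
E
```

```text
{'time': 0.0, 'joint_positions': [-1.17, 0.322, -0.07, 1.452, 0.023, 1.371, -0.057], 'qd': [0.001, -0.001, -0.002, -0.0, 0.0, -0.001, -0.001], 'joint_torque': [-0.001, -49.129, -0.404, -31.253, -0.064, 0.044, 0.0], 'position': [0.245, 0.601, 0.221], 'tool_rot': [-0.604, -3.083, 0.003], 'ft_force': [-0.06, 0.593, 0.379], 'torque': [-0.003, 0.044, 0.033], 'grip_force': 0.0, 'grip_width': 1.001}
scene {'mtx': [[493.13, 0.0, 259.374], [0.0, 493.13, 186.448], [0.0, 0.0, 1.0]], 'dist_coeffs': [0.011, 0.0, 0.0, 0.0, 0.0], 'R': [[0.857, 0.515, 0.0], [0.373, -0.622, -0.688], [-0.354, 0.59, -0.725]], 't': [-0.478, -0.153, 1.31]}
side {'mtx': [[359.15, 0.0, 256.313], [0.0, 359.15, 182.941], [0.0, 0.0, 1.0]], 'dist_coeffs': [0.007, 0.0, 0.0, 0.0, 0.0], 'R': [[-0.988, -0.152, -0.004], [-0.082, 0.557, -0.826], [0.128, -0.816, -0.563]], 't': [0.53, 0.088, 0.969]}
wrist {'mtx': [[276.696, 0.0, 259.551], [0.0, 276.696, 196.577], [0.0, 0.0, 1.0]], 'dist_coeffs': [0.012, 0.0, 0.0, 0.0, 0.0], 'R': [[0.377, 0.926, -0.001], [0.883, -0.36, 0.301], [0.279, -0.115, -0.954]], 't': [-0.649, -0.036, 0.391]}
```

View pics/scene0.png

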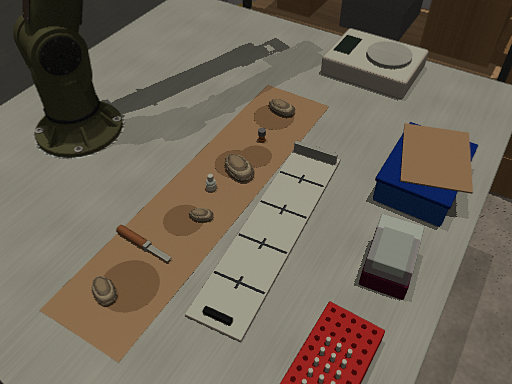

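View pics/side0.png

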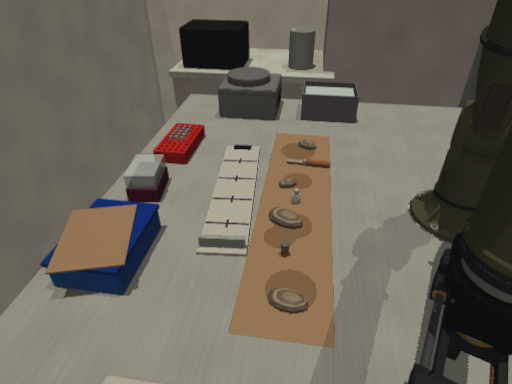

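View pics/wrist0.png

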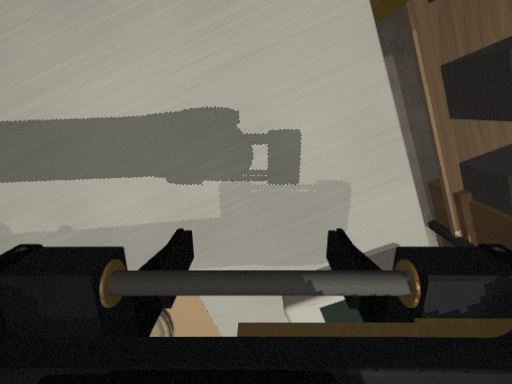

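Scene shows oysters near (103,291), (201,214), (238,167), (281,107), the stop at (316,152), the crosses at (301,180), (284,210), (263,243), (239,283) and the black grip at (217,316). Side shows the same things; the wrist sees only the table and none of the work area.

```bash
cat > h.py <<'E'
import numpy as np,cv2,itertools
def ray(c,uv):
    K,d=np.array(c["mtx"]),np.array(c["dist_coeffs"]);R,t=np.array(c["R"]),np.array(c["t"])
    p=cv2.undistortPoints(np.array(uv,float).reshape(-1,1,2),K,d).reshape(-1,2)
    return -R.T@t,np.c_[p,np.ones(len(p))]@R
def plane(c,uv,z):
    o,D=ray(c,uv);return o+D*((z-o[2])/D[:,2])[:,None]
def tri(rays):  # list of (o,d): least-squares point, rms miss
    A=0;b=0;P=[]
    for o,d in rays:
        d=d/np.linalg.norm(d);M=np.eye(3)-np.outer(d,d);A=A+M;b=b+M@o;P.append((M,o))
    x=np.linalg.solve(A,b);return x,np.sqrt(np.mean([np.sum((M@(x-o))**2) for M,o in P]))
def greys(img):  # low-saturation blobs lying within the orange mat: contours
    h=cv2.cvtColor(img,cv2.COLOR_RGB2HSV)
    mat=((h[...,1]>95)&(h[...,0]<20)&(h[...,2]>70)).astype(np.uint8)
    n,l,s,_=cv2.connectedComponentsWithStats(mat);k=1+np.argmax(s[1:,4])
    hull=cv2.convexHull(np.argwhere(l==k)[:,::-1].astype(np.int32))
    m=np.zeros_like(mat);cv2.fillConvexPoly(m,hull,1);m=cv2.erode(m,np.ones((3,3)))
    m&=(h[...,1]<=95).astype(np.uint8)
    return m
E
python3 - <<'E'
from bench import cams
from h import *
for n in("scene","side"):
    im=cv2.imread(f"pics/{n}0.png")[:,:,::-1].copy();c=cams.get_calibration(n)
    m=greys(im);cs,_=cv2.findContours(m,cv2.RETR_EXTERNAL,cv2.CHAIN_APPROX_NONE)
    for q in cs:
        if cv2.contourArea(q)<40:continue
        w=plane(c,q.reshape(-1,2),0.01)[:,:2]
        r=cv2.minAreaRect((w*1000).astype(np.float32));M=cv2.moments(q)
        print(n,np.round([M['m10']/M['m00'],M['m01']/M['m00']]),"mm",np.round(r[0]),np.round(r[1]),round(r[2]))
    uv={"scene":[(302,180),(284,210),(263,243),(239,283),(316,152),(217,316)],"side":[(231,222),(235,199),(237,178),(240,160),(223,240),(243,147)]}[n]
    print(np.round(plane(c,uv,0.01)*1000))
E
```

```text
scene [104. 290.] mm [ 404. -336.] [40. 71.] 63
scene [155. 251.] mm [ 434. -214.] [24. 72.] 82
scene [106. 243.] mm [ 329. -278.] [  7. 132.] 1
scene [201. 214.] mm [455. -83.] [52. 38.] 31
scene [210. 183.] mm [417.   9.] [26. 56.] 34
scene [239. 167.] mm [443.  88.] [ 59. 101.] 66
scene [149. 200.] mm [329. -48.] [291.   8.] 90
scene [262. 132.] mm [427. 228.] [18. 32.] 31
scene [282. 107.] mm [418. 347.] [57. 85.] 72
[[ 598.  127.   10.]
 [ 607.   23.   10.]
 [ 614.  -80.   10.]
 [ 623. -188.   10.]
 [ 583.  232.   10.]
 [ 627. -270.   10.]]
side [287. 300.] mm [419. 346.] [79. 59.] 9
side [285. 245.] mm [437. 189.] [19. 34.] 5
side [285. 217.] mm [445.  84.] [69. 96.] 60
side [296. 196.] mm [423. -17.] [75. 25.] 89
side [287. 183.] mm [453. -77.] [50. 43.] 8
side [297. 161.] mm [ 437. -209.] [63. 46.] 2
side [307. 144.] mm [ 403. -335.] [57. 61.] 3
[[ 583.  125.   10.]
 [ 593.   26.   10.]
 [ 608.  -81.   10.]
 [ 620. -189.   10.]
 [ 588.  194.   10.]
 [ 626. -279.   10.]]
```

Rough map: O2 (404,-336), O1 (454,-80), O4 (444,86), O3 (418,347) mm. The stop is at y≈+212, so the order from the stop is O1…O4. Now I'll look with the wrist camera from above.

```bash
cat >> h.py <<'E'
from scipy.spatial.transform import Rotation as Ro
def go(s,xyz,yaw):  # slide (cm) & roll to have TCP at xyz with tool y at world angle yaw (deg, mod 180)
    T=Ro.from_rotvec(s["tool_rot"]).as_matrix();y=T[:,1]
    cur=np.degrees(np.arctan2(y[1],y[0]));d=(cur-yaw+90)%180-90
    print("slide cm",np.round(T.T@(np.array(xyz)-s["position"])*100,2),"roll",round(np.radians(d),3),"j7",round(s["joint_positions"][6],2),"cur yaw",round(cur,1))
E
python3 - <<'E'
from bench import cams,monitor
from h import *
s=monitor.get_state();c=cams.get_calibration("wrist");T=Ro.from_rotvec(s["tool_rot"]).as_matrix()
R=np.array(c["R"]);print("cam in tool",T.T@(-R.T@np.array(c["t"])-s["position"]),"axis",T.T@R[2])
go(s,[.48,.15,.36],94.5);go(s,[.48,-.15,.36],94.5)
E
```

```text
cam in tool [ 0.08373159 -0.00023586 -0.16084734] axis [-3.01175606e-01  2.39850667e-04  9.53568664e-01]
slide cm [-38.79 -32.98 -13.77] roll -0.465 j7 -0.06 cur yaw 67.8
slide cm [-50.11 -60.76 -13.73] roll -0.465 j7 -0.06 cur yaw 67.8
```

move_arm(slide=[[-39,-33,-14],[-39,-33,-14],[-39,-33,-14],[-39,-33,-14],[-39,-33,-14],[-39,-33,-14],[-39,-33,-14],[-39,-33,-14],[-39,-33,-14],[-39,-33,-14],[-39,-33,-14],[-39,-33,-14],[-39,-33,-14],[-39,-33,-14]], roll=[-0.465,-0.465,-0.465,-0.465,-0.465,-0.465,-0.465,-0.465,-0.465,-0.465,-0.465,-0.465,-0.465,-0.465])

```text
time: 1.55
position: [0.4811, 0.1507, 0.362]
tool_rot: [0.126, -3.138, -0.0]
ft_force: [-1.0, 0.1, 0.1]
grip_width: 0.996
grip_force: 0.0
```

```bash
cat > snap.py <<'E'
import sys,pickle
from bench import cams,monitor
from h import *
n=sys.argv[1];s=monitor.get_state();c=cams.get_calibration("wrist");i=cams.get_image("wrist")
cv2.imwrite(f"pics/{n}.png",i[:,:,::-1]);pickle.dump((s,c),open(f"pics/{n}.pkl","wb"))
print(round(s["time"],2),np.round(s["position"],3),np.abs(s["qd"]).max().round(3))
E
python3 snap.py w1; python3 - <<'E'
from bench import monitor
from h import *
go(monitor.get_state(),[.48,-.15,.36],94.5)
E
```

```text
1.55 [0.481 0.151 0.362] 0.009
slide cm [  2.54 -29.97   0.2 ] roll 0.003 j7 1.29 cur yaw 94.6
```

View pics/w1.png

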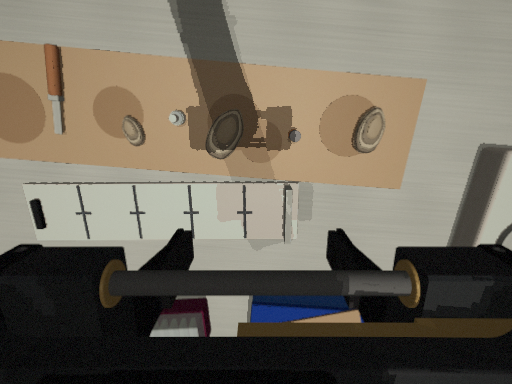

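Wrist view 1 shows crosses near (83,213), (137,212), (191,212), (245,212) and the stop at (289,212). Oysters are O1 (132,130), O4 (226,134, in the arm's shadow) and O3 (370,130). Next is a second viewpoint 30 cm along.

move_arm(slide=[[2,-30,0],[2,-30,0],[2,-30,0],[2,-30,0],[2,-30,0],[2,-30,0],[2,-30,0],[2,-30,0],[2,-30,0]], roll=[0,0,0,0,0,0,0,0,0])

```text
time: 2.5
position: [0.4859, -0.1489, 0.3621]
tool_rot: [0.129, -3.138, -0.001]
ft_force: [-1.0, 0.5, -0.2]
grip_width: 1.003
grip_force: 0.0
```

```bash
python3 snap.py w2
```

```text
2.5 [ 0.486 -0.149  0.362] 0.01
```

View pics/w2.png

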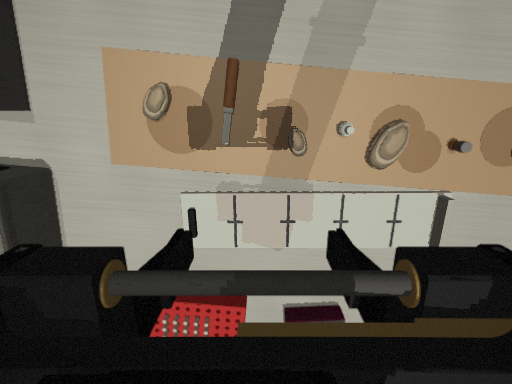

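View 2 shows O2 (156,100), O1 (297,141), O4 (390,143), the bottle (346,129) and crosses at (235,222), (288,222), (341,222), (394,221).

```bash
cat > meas.py <<'E'
import pickle
from h import *
H={1:.020,2:.023,3:.026,4:.029}
G={1:(454,-80),2:(404,-336),3:(418,347),4:(444,86)}
M={'a':{'w1':(245,212),'w2':(394,221)},'b':{'w1':(191,212),'w2':(341,222)},'c':{'w1':(137,212),'w2':(288,222)},'d':{'w1':(83,213),'w2':(235,222)}}
from bench import cams
V={n:(cv2.imread(f"pics/{n}.png")[:,:,::-1].copy(),pickle.load(open(f"pics/{n}.pkl","rb"))[1]) for n in("w1","w2")}
for n in("scene","side"):V[n]=(cv2.imread(f"pics/{n}0.png")[:,:,::-1].copy(),cams.get_calibration(n))
for k,d in M.items():
    rs=[]
    for n,(u,v) in d.items():
        g=cv2.cvtColor(V[n][0],cv2.COLOR_RGB2GRAY);b=cv2.morphologyEx(g,cv2.MORPH_BLACKHAT,np.ones((9,9),np.uint8)).astype(float)
        for _ in range(2):
            u0,v0=int(round(u)),int(round(v))
            w=b[v0-12:v0+13,u0-3:u0+4].copy();w[w<15]=0;yy,xx=np.mgrid[v0-12:v0+13,u0-3:u0+4]
            u=(w*xx).sum()/w.sum()
            cols=[*range(u0-6,u0-2),*range(u0+3,u0+7)];w=b[v0-4:v0+5][:,cols].copy();w[w<15]=0
            v=(w.sum(1)*np.arange(v0-4,v0+5)).sum()/w.sum()
        rs.append([a if i==0 else a[0] for i,a in enumerate(ray(V[n][1],(u,v)))])
        print(k,n,round(u,1),round(v,1),np.round(plane(V[n][1],(u,v),.01)[0]*1000,1))
    x,e=tri(rs);print("   tri",np.round(x*1000,1),"miss",round(e*1000,1))
ms={n:greys(V[n][0]) for n in V};ov={n:V[n][0].copy() for n in V}
for k,(x,y) in G.items():
    rs=[]
    for n in V:
        cs,_=cv2.findContours(cv2.morphologyEx(ms[n],cv2.MORPH_OPEN,np.ones((3,3))),cv2.RETR_EXTERNAL,cv2.CHAIN_APPROX_NONE)
        for q in cs:
            if cv2.contourArea(q)<60:continue
            w=plane(V[n][1],q.reshape(-1,2),H[k]*.4)[:,:2]*1000
            r=cv2.minAreaRect(w.astype(np.float32))
            if np.hypot(r[0][0]-x,r[0][1]-y)>35:continue
            mo=cv2.moments(w.astype(np.float32).reshape(-1,1,2));a=np.degrees(.5*np.arctan2(2*mo['mu11'],mo['mu20']-mo['mu02']))
            m=cv2.moments(q);rs.append([z if i==0 else z[0] for i,z in enumerate(ray(V[n][1],(m['m10']/m['m00'],m['m01']/m['m00'])))])
            cv2.drawContours(ov[n],[q],-1,(0,255,0),1)
            print("O",k,n,"rect",np.round(r[0],1),np.round(r[1],1),round(r[2],1),"long axis deg",round(a,1))
    if len(rs)>1:x_,e=tri(rs);print("   tri",np.round(x_*1000,1),round(e*1000,1))
cv2.imwrite("pics/ov.png",cv2.vconcat([ov[n][30:180] for n in("w1","w2")])[:,:,::-1])
E
python3 meas.py
```

```text
a w1 244.1 212.0 [593.1 129.3  10. ]
a w2 393.8 221.1 [593.1 129.2  10. ]
   tri [593.2 129.3   9.7] miss 0.0
b w1 190.8 212.2 [601.8  24.4  10. ]
b w2 340.6 221.1 [601.8  23.7  10. ]
   tri [602.2  24.1   8.9] miss 0.0
c w1 137.0 212.4 [610.7 -81.2  10. ]
c w2 287.7 221.2 [610.5 -81.7  10. ]
   tri [611.  -81.6   9.1] miss 0.1
d w1 83.1 212.8 [ 619.8 -186.3   10. ]
d w2 234.8 221.4 [ 619.7 -187.1   10. ]
   tri [ 620.3 -187.1    8.8] miss 0.1
O 1 scene rect [453.1 -80.2] [53.8 33.5] 22.9 long axis deg 20.1
O 1 side rect [453.5 -79.5] [50.2 43. ] 8.4 long axis deg 40.3
   tri [454.4 -80.3   7.6] 0.3
O 2 w2 rect [ 414.4 -327.6] [17.3 60.3] 55.5 long axis deg -33.3
O 2 scene rect [ 403.1 -335.6] [39.9 70.7] 63.4 long axis deg -27.3
O 2 side rect [ 403.2 -336.1] [57.1 61.3] 3.1 long axis deg -43.2
   tri [ 408.1 -333.6    8.7] 5.7
O 3 scene rect [419.6 348.6] [51.7 85.7] 66.8 long axis deg -17.8
O 3 side rect [418.3 345.4] [55.4 82.6] 76.9 long axis deg -12.7
   tri [419.7 347.8  11.2] 1.1
O 4 w1 rect [446.6  83.3] [87.4 72.3] 6.9 long axis deg -17.4
O 4 scene rect [443.6  86.2] [ 58.7 100.4] 66.2 long axis deg -31.9
O 4 side rect [445.3  86.4] [68.7 96.1] 60.2 long axis deg -35.1
   tri [445.8  86.6  10.1] 1.0
```

View pics/ov.png

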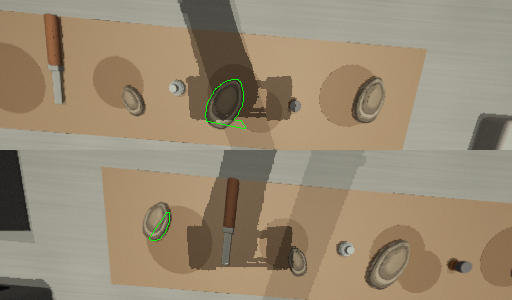

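Mark spacing totals 317 mm (318 expected) and the heights are about 9–10 mm, which is good. Wrist oyster masks are poor, so I'll segment locally with Otsu on saturation.

```bash
cat > loc.py <<'E'
import pickle,sys
from h import *
L={1:(56,34,20),2:(70,42,23),3:(84,50,26),4:(98,58,29)}
def find(im,c,k,xy,shape=False):
    z=L[k][2]*.4e-3;P=np.array([*xy,z*1000])/1000
    p,_=cv2.projectPoints(P,cv2.Rodrigues(np.array(c["R"]))[0],np.array(c["t"]),np.array(c["mtx"]),np.array(c["dist_coeffs"]))
    u,v=p.ravel();d=(np.array(c["R"])@P+c["t"])[2];h=int(c["mtx"][0][0]*L[k][0]*.75e-3/d)
    x0,y0=max(int(u)-h,0),max(int(v)-h,0);w=im[y0:int(v)+h,x0:int(u)+h]
    s=cv2.cvtColor(w,cv2.COLOR_RGB2HSV)[...,1];s=cv2.GaussianBlur(s,(3,3),0)
    _,m=cv2.threshold(s,0,255,cv2.THRESH_BINARY_INV+cv2.THRESH_OTSU)
    m=cv2.morphologyEx(m,cv2.MORPH_OPEN,np.ones((3,3)))
    cs,_=cv2.findContours(m,cv2.RETR_EXTERNAL,cv2.CHAIN_APPROX_NONE)
    q=min((q for q in cs if cv2.contourArea(q)>.15*m.size),key=lambda q:abs(cv2.pointPolygonTest(q,(u-x0,v-y0),True)*0+np.hypot(*(q.reshape(-1,2).mean(0)-[u-x0,v-y0]))),default=None)
    if q is None:return None
    q=q.reshape(-1,2)+[x0,y0];f=plane(c,q,z)[:,:2]*1000
    mo=cv2.moments(f.astype(np.float32).reshape(-1,1,2));a=np.degrees(.5*np.arctan2(2*mo['mu11'],mo['mu20']-mo['mu02']))
    r=cv2.minAreaRect(f.astype(np.float32));m=cv2.moments(q.reshape(-1,1,2))
    o,D=ray(c,(m['m10']/m['m00'],m['m01']/m['m00']))
    ra=r[2] if r[1][0]>r[1][1] else r[2]-90
    return dict(rect=np.round(r[0],1),size=np.round(sorted(r[1]),1),ra=round(ra,1),ma=round(a,1),ray=(o,D[0]),q=q)
E
python3 - <<'E'
from bench import cams
from loc import *
V={n:(cv2.imread(f"pics/{n}.png")[:,:,::-1].copy(),pickle.load(open(f"pics/{n}.pkl","rb"))[1]) for n in("w1","w2")}
for n in("scene","side"):V[n]=(cv2.imread(f"pics/{n}0.png")[:,:,::-1].copy(),cams.get_calibration(n))
for k,xy in {1:(453,-80),2:(403,-336),3:(419,347),4:(444,86)}.items():
    rs=[]
    for n in V:
        if (k,n) in((2,'w1'),(3,'w2')):continue
        r=find(*V[n],k,xy)
        if r:
            print(k,n,r['rect'],r['size'],"rect ang",r['ra'],"mom ang",r['ma']);rs.append(r['ray'])
    x,e=tri(rs);print("  tri",np.round(x*1000,1),round(e*1000,1))
E
```

```text
1 w1 [453.1 -81.7] [32.9 53.1] rect ang 24.4 mom ang 23.2
1 w2 [452.  -79.8] [77.7 81.1] rect ang -85.4 mom ang -40.5
1 scene [453.8 -81.9] [37.7 52.2] rect ang 31.0 mom ang 19.1
  tri [455.6 -78.2  10.7] 4.4
2 w2 [ 403.2 -337.2] [40.3 66.6] rect ang -24.2 mom ang -25.3
2 scene [ 403.1 -335.7] [39.8 70.6] rect ang -25.2 mom ang -26.0
2 side [ 407.3 -433.3] [ 51.3 106.9] rect ang 8.2 mom ang 4.9
  tri [ 410.1 -339.3   41.1] 14.0
3 w1 [418.4 346. ] [48.8 81.9] rect ang -13.8 mom ang -10.3
3 side [418.3 345.9] [56.3 81.9] rect ang -7.9 mom ang -12.2
  tri [418.6 346.2   9.4] 0.3
4 w1 [458.8  83. ] [113.  148.7] rect ang -85.4 mom ang -62.2
4 w2 [445.3  85.3] [57.  94.8] rect ang -27.7 mom ang -25.8
4 side [445.2  86.6] [65.4 95.7] rect ang -29.8 mom ang -34.6
  tri [453.7  82.5  12.2] 12.0
```

Good fits with sizes matching: O1 (453,-81.5) at 24°, O2 (403,-336.5) at -25°, O3 (418.5,346) at -12°, O4 (445,85.5) at -27°. The board row yaw is 94.8°. I start with O2.

```bash
python3 - <<'E'
from bench import monitor
from h import *
go(monitor.get_state(),[.403,-.3365,.09],65)
E
```

```text
slide cm [  9.8  -18.04  27.21] roll 0.519 j7 1.88 cur yaw 94.7
```

move_arm(slide=[[9.8,-18,10],[9.8,-18,20],[9.8,-18,27.2],[9.8,-18,27.2],[9.8,-18,27.2],[9.8,-18,27.2],[9.8,-18,27.2],[9.8,-18,27.2],[9.8,-18,27.2],[9.8,-18,27.2],[9.8,-18,27.2],[9.8,-18,27.2]], roll=[0.52,0.52,0.52,0.52,0.52,0.52,0.52,0.52,0.52,0.52,0.52,0.52])

```text
time: 3.75
position: [0.4034, -0.338, 0.0919]
tool_rot: [0.684, 3.063, 0.0]
ft_force: [-0.7, 0.3, 0.5]
grip_width: 1.003
grip_force: 0.0
```

```bash
python3 snap.py w3; python3 - <<'E'
from loc import *
s,c=pickle.load(open("pics/w3.pkl","rb"));im=cv2.imread("pics/w3.png")[:,:,::-1].copy()
r=find(im,c,2,(403,-336.5))
if r:print(r['rect'],r['size'],r['ra'],r['ma'])
go(s,[.403,-.3365,.004],65)
E
```

```text
3.75 [ 0.403 -0.338  0.092] 0.007
[ 403.4 -337.2] [40.1 67.9] -23.8 -25.2
slide cm [0.13 0.11 8.79] roll -0.003 j7 1.93 cur yaw 64.8
```

View pics/w3.png

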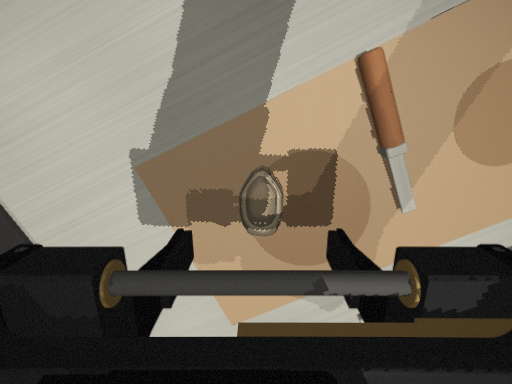

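The oyster sits centred between the open fingers at (262,202), lengthwise upright in the image, and the knife is clear. I'll descend and grip.

move_arm(slide=[[0.1,0.1,4],[0.1,0.1,7],[0.1,0.1,8.8],[0.1,0.1,8.8],[0.1,0.1,8.8]], roll=[0,0,0,0,0])

```text
time: 4.3
position: [0.4018, -0.3372, 0.0028]
tool_rot: [0.688, 3.065, -0.0]
ft_force: [-0.3, 0.0, -0.1]
grip_width: 1.001
grip_force: 0.0
```

move_arm(slide=[[0,0,0],[0,0,0],[0,0,0],[0,0,0],[0,0,0],[0,0,0],[0,0,0],[0,0,0],[0,0,-3],[0,0,-7],[0,0,-11],[0,0,-11],[0,0,-11]], roll=[0,0,0,0,0,0,0,0,0,0,0,0,0], gripper=2.5, squeeze=20)

```text
time: 5.6
position: [0.4019, -0.3372, 0.1131]
tool_rot: [0.687, 3.063, 0.001]
ft_force: [-0.4, -0.7, -1.5]
grip_width: 0.482
grip_force: 20.0
```

```bash
python3 - <<'E'
from bench import monitor
from h import *
go(monitor.get_state(),[.602,.0242,.05],94.8)
E
```

```text
slide cm [-2.64 41.22  6.35] roll -0.525 j7 1.91 cur yaw 64.7
```

move_arm(slide=[[-2.6,41.2,0],[-2.6,41.2,0],[-2.6,41.2,0],[-2.6,41.2,0],[-2.6,41.2,0],[-2.6,41.2,0],[-2.6,41.2,0],[-2.6,41.2,0],[-2.6,41.2,0],[-2.6,41.2,0],[-2.6,41.2,0],[-2.6,41.2,4],[-2.6,41.2,6.3],[-2.6,41.2,6.3],[-2.6,41.2,6.3],[-2.6,41.2,6.3]], roll=[-0.525,-0.525,-0.525,-0.525,-0.525,-0.525,-0.525,-0.525,-0.525,-0.525,-0.525,-0.525,-0.525,-0.525,-0.525,-0.525])

```text
time: 7.2
position: [0.602, 0.0229, 0.0513]
tool_rot: [-0.128, 3.136, 0.0]
ft_force: [0.1, -0.1, -0.9]
grip_width: 0.478
grip_force: 20.0
```

```bash
python3 - <<'E'
from bench import monitor
from h import *
s=monitor.get_state();print(s["position"]);go(s,[.602,.0242,.0135],94.8)
E
```

```text
[0.60197444 0.02293488 0.05129438]
slide cm [-0.    0.13  3.78] roll -0.002 j7 1.74 cur yaw 94.7
```

move_arm(slide=[[0,0.1,2],[0,0.1,3.2],[0,0.1,3.8],[0,0.1,3.8],[0,0.1,3.8]], roll=[0,0,0,0,0])

```text
time: 7.7
position: [0.6014, 0.025, 0.0121]
tool_rot: [-0.13, 3.138, -0.0]
ft_force: [-0.0, -0.6, -1.7]
grip_width: 0.479
grip_force: 20.0
```

move_arm(slide=[[0,0,0],[0,0,0],[0,0,0],[0,0,0],[0,0,0],[0,0,-2],[0,0,-6],[0,0,-10],[0,0,-10],[0,0,-10]], roll=[0,0,0,0,0,0,0,0,0,0], gripper=6.5)

```text
time: 8.7
position: [0.6016, 0.0253, 0.1127]
tool_rot: [-0.131, 3.136, 0.001]
ft_force: [-0.4, 0.8, -0.7]
grip_width: 0.747
grip_force: 0.0
```

```bash
python3 snap.py w4; python3 - <<'E'
from bench import monitor
from h import *
s=monitor.get_state();go(s,[.453,-.0815,.09],114)
E
```

```text
8.7 [0.602 0.025 0.113] 0.04
slide cm [15.59 -9.42  2.13] roll -0.336 j7 1.7 cur yaw 94.8
```

View pics/w4.png

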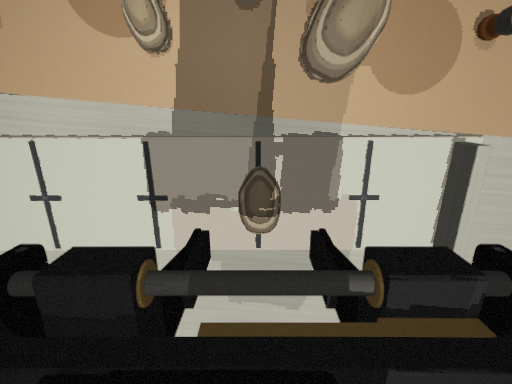

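O2 lies on mark b at (260,200), with the cross line leaving it at both ends on axis (x≈258). O1 is next.

move_arm(slide=[[15.6,-9.4,0],[15.6,-9.4,0],[15.6,-9.4,0],[15.6,-9.4,0],[15.6,-9.4,2],[15.6,-9.4,2],[15.6,-9.4,2]], roll=[-0.336,-0.336,-0.336,-0.336,-0.336,-0.336,-0.336])

```text
time: 9.45
position: [0.4525, -0.0811, 0.0907]
tool_rot: [0.654, -3.07, -0.0]
ft_force: [0.1, -0.2, 0.9]
grip_width: 0.744
grip_force: 0.0
```

```bash
python3 snap.py w5; python3 - <<'E'
from loc import *
s,c=pickle.load(open("pics/w5.pkl","rb"));im=cv2.imread("pics/w5.png")[:,:,::-1].copy()
r=find(im,c,1,(453,-81.5))
if r:print(r['rect'],r['size'],r['ra'],r['ma'])
go(s,[.453,-.0815,.004],114)
E
```

```text
9.45 [ 0.453 -0.081  0.091] 0.033
[460.8 -79.3] [73.  87.1] -66.0 -67.0
slide cm [-0.04 -0.06  8.67] roll 0.001 j7 2.13 cur yaw 114.0
```

View pics/w5.png

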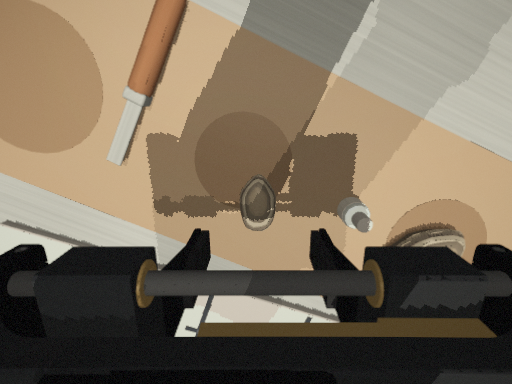

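O1 is at (258,204), upright between the fingers. The bottle at (352,210) is about 90 mm away and clear of them.

move_arm(slide=[[0,-0.1,4],[0,-0.1,7],[0,-0.1,8.6],[0,-0.1,8.6],[0,-0.1,8.6]], roll=[0,0,0,0,0])

```text
time: 10.0
position: [0.4544, -0.0822, 0.006]
tool_rot: [0.655, -3.072, 0.001]
ft_force: [0.1, -0.3, 1.0]
grip_width: 0.744
grip_force: 0.0
```

move_arm(slide=[[0,0,0],[0,0,0],[0,0,0],[0,0,0],[0,0,0],[0,0,0],[0,0,0],[0,0,0],[0,0,-3],[0,0,-7],[0,0,-11],[0,0,-11],[0,0,-11]], roll=[0,0,0,0,0,0,0,0,0,0,0,0,0], gripper=2.0, squeeze=20)

```text
time: 11.3
position: [0.4541, -0.0822, 0.116]
tool_rot: [-0.654, 3.071, 0.0]
ft_force: [-0.0, -0.7, -0.3]
grip_width: 0.387
grip_force: 20.0
```

```bash
python3 - <<'E'
from bench import monitor
from h import *
go(monitor.get_state(),[.5931,.1293,.05],94.8)
E
```

```text
slide cm [-21.29  13.66   6.64] roll 0.336 j7 2.11 cur yaw 114.0
```

move_arm(slide=[[-21.3,13.7,0],[-21.3,13.7,0],[-21.3,13.7,0],[-21.3,13.7,0],[-21.3,13.7,0],[-21.3,13.7,0],[-21.3,13.7,0],[-21.3,13.7,4],[-21.3,13.7,6.5],[-21.3,13.7,6.5],[-21.3,13.7,6.5],[-21.3,13.7,6.5]], roll=[0.336,0.336,0.336,0.336,0.336,0.336,0.336,0.336,0.336,0.336,0.336,0.336])

```text
time: 12.5
position: [0.5934, 0.1287, 0.0522]
tool_rot: [-0.129, 3.137, 0.001]
ft_force: [-0.2, 0.3, 0.2]
grip_width: 0.387
grip_force: 20.0
```

```bash
python3 - <<'E'
from bench import monitor
from h import *
s=monitor.get_state();print(s["position"]);go(s,[.5931,.1293,.0165],94.8)
E
```

```text
[0.59342314 0.12866278 0.05217303]
slide cm [0.04 0.06 3.57] roll -0.002 j7 1.53 cur yaw 94.7
```

move_arm(slide=[[0,0.1,2],[0,0.1,3.2],[0,0.1,3.6],[0,0.1,3.6],[0,0.1,3.6]], roll=[0,0,0,0,0])

```text
time: 13.0
position: [0.5929, 0.1304, 0.0154]
tool_rot: [-0.13, 3.138, 0.0]
ft_force: [-0.5, 0.4, 1.4]
grip_width: 0.383
grip_force: 20.0
```

move_arm(slide=[[0,0,0],[0,0,0],[0,0,0],[0,0,0],[0,0,0],[0,0,-2],[0,0,-6],[0,0,-10],[0,0,-10],[0,0,-10]], roll=[0,0,0,0,0,0,0,0,0,0], gripper=6.0)

```text
time: 14.0
position: [0.5931, 0.1307, 0.1157]
tool_rot: [-0.131, 3.137, 0.002]
ft_force: [0.4, 0.2, 0.5]
grip_width: 0.69
grip_force: 0.0
```

```bash
python3 - <<'E'
from bench import monitor
from h import *
s=monitor.get_state();go(s,[.445,.0855,.09],63)
E
```

```text
slide cm [15.14 -3.27  2.53] roll 0.554 j7 1.51 cur yaw 94.8
```

move_arm(slide=[[15.1,-3.3,0],[15.1,-3.3,0],[15.1,-3.3,0],[15.1,-3.3,0],[15.1,-3.3,2.5],[15.1,-3.3,2.5],[15.1,-3.3,2.5],[15.1,-3.3,2.5]], roll=[0.554,0.554,0.554,0.554,0.554,0.554,0.554,0.554], gripper=8.7)

```text
time: 14.8
position: [0.445, 0.085, 0.0898]
tool_rot: [0.733, 3.055, -0.001]
ft_force: [0.2, -0.6, 0.1]
grip_width: 0.997
grip_force: 0.0
```

```bash
python3 snap.py w6; python3 - <<'E'
from loc import *
s,c=pickle.load(open("pics/w6.pkl","rb"))
go(s,[.445,.0855,.004],63)
E
```

```text
14.8 [0.445 0.085 0.09 ] 0.009
slide cm [0.03 0.05 8.58] roll 0.001 j7 0.86 cur yaw 63.0
```

View pics/w6.png

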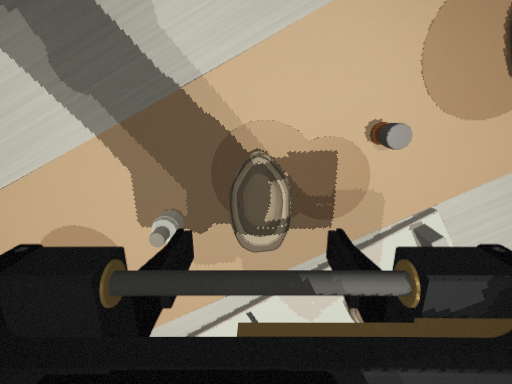

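O4 at (261,200) is upright between the fingers. The bottle at (168,222) is about 17 mm outside the left finger, so I narrow the opening slightly to 8 cm and descend.

move_arm(slide=[[0,0,2],[0,0,4],[0,0.05,7],[0,0.05,8.6],[0,0.05,8.6],[0,0.05,8.6]], roll=[0,0,0,0,0,0], gripper=8.0)

```text
time: 15.45
position: [0.4454, 0.0855, 0.0041]
tool_rot: [0.732, 3.055, -0.0]
ft_force: [0.4, 0.3, 0.2]
grip_width: 0.92
grip_force: 0.0
```

move_arm(slide=[[0,0,0],[0,0,0],[0,0,0],[0,0,0],[0,0,0],[0,0,0],[0,0,-3],[0,0,-7],[0,0,-11],[0,0,-11],[0,0,-11]], roll=[0,0,0,0,0,0,0,0,0,0,0], gripper=4.5, squeeze=25)

```text
time: 16.55
position: [0.445, 0.0857, 0.1138]
tool_rot: [0.732, 3.054, 0.002]
ft_force: [-1.2, -0.1, -2.3]
grip_width: 0.666
grip_force: 24.9
```

```bash
python3 - <<'E'
from bench import monitor
from h import *
go(monitor.get_state(),[.6198,-.1868,.05],94.8)
E
```

```text
slide cm [-27.93 -16.37   6.37] roll -0.554 j7 0.84 cur yaw 63.0
```

move_arm(slide=[[-27.9,-16.4,0],[-27.9,-16.4,0],[-27.9,-16.4,0],[-27.9,-16.4,0],[-27.9,-16.4,0],[-27.9,-16.4,0],[-27.9,-16.4,0],[-27.9,-16.4,0],[-27.9,-16.4,0],[-27.9,-16.4,4],[-27.9,-16.4,6.3],[-27.9,-16.4,6.3],[-27.9,-16.4,6.3],[-27.9,-16.4,6.3]], roll=[-0.554,-0.554,-0.554,-0.554,-0.554,-0.554,-0.554,-0.554,-0.554,-0.554,-0.554,-0.554,-0.554,-0.554])

```text
time: 17.95
position: [0.62, -0.1867, 0.052]
tool_rot: [-0.132, 3.137, -0.0]
ft_force: [0.7, 0.9, -0.8]
grip_width: 0.665
grip_force: 24.9
```

```bash
python3 - <<'E'
from bench import monitor
from h import *
s=monitor.get_state();print(s["position"]);go(s,[.6198,-.1868,.0145],94.8)
E
```

```text
[ 0.61996994 -0.18674975  0.05198343]
slide cm [ 0.03 -0.    3.75] roll 0.0 j7 2.15 cur yaw 94.8
```

move_arm(slide=[[0,0,2],[0,0,3.2],[0,0,3.7],[0,0,3.7],[0,0,3.7]], roll=[0,0,0,0,0])

```text
time: 18.45
position: [0.6196, -0.1874, 0.0142]
tool_rot: [-0.131, 3.138, -0.0]
ft_force: [0.4, 0.4, -2.3]
grip_width: 0.661
grip_force: 24.9
```

move_arm(slide=[[0,0,0],[0,0,0],[0,0,0],[0,0,0],[0,0,0],[0,0,-2],[0,0,-6],[0,0,-10],[0,0,-10],[0,0,-10]], roll=[0,0,0,0,0,0,0,0,0,0], gripper=8.2)

```text
time: 19.45
position: [0.6198, -0.1874, 0.1147]
tool_rot: [-0.131, 3.136, -0.0]
ft_force: [-0.2, -0.1, -1.2]
grip_width: 0.943
grip_force: 0.0
```

```bash
python3 - <<'E'
from bench import monitor
from h import *
s=monitor.get_state();go(s,[.4185,.346,.09],77)
E
```

```text
slide cm [15.64 54.83  2.42] roll 0.31 j7 2.12 cur yaw 94.8
```

move_arm(slide=[[15.6,54.8,0],[15.6,54.8,0],[15.6,54.8,0],[15.6,54.8,0],[15.6,54.8,0],[15.6,54.8,0],[15.6,54.8,0],[15.6,54.8,0],[15.6,54.8,0],[15.6,54.8,0],[15.6,54.8,0],[15.6,54.8,0],[15.6,54.8,0],[15.6,54.8,2.4],[15.6,54.8,2.4],[15.6,54.8,2.4],[15.6,54.8,2.4]], roll=[0.31,0.31,0.31,0.31,0.31,0.31,0.31,0.31,0.31,0.31,0.31,0.31,0.31,0.31,0.31,0.31,0.31])

```text
time: 21.15
position: [0.4187, 0.3452, 0.09]
tool_rot: [0.358, 3.121, 0.0]
ft_force: [0.3, 0.4, 0.3]
grip_width: 0.943
grip_force: 0.0
```

```bash
python3 snap.py w7; python3 - <<'E'
from loc import *
s,c=pickle.load(open("pics/w7.pkl","rb"))
im=cv2.imread("pics/w7.png")[:,:,::-1].copy()
r=find(im,c,3,(418.5,346))
if r:print(r['rect'],r['size'],r['ra'],r['ma'])
go(s,[.4185,.346,.004],77)
E
```

```text
21.15 [0.419 0.345 0.09 ] 0.008
[417.7 345.3] [48.8 82.3] -13.1 -13.2
slide cm [0.04 0.07 8.6 ] roll -0.001 j7 0.69 cur yaw 76.9
```

View pics/w7.png

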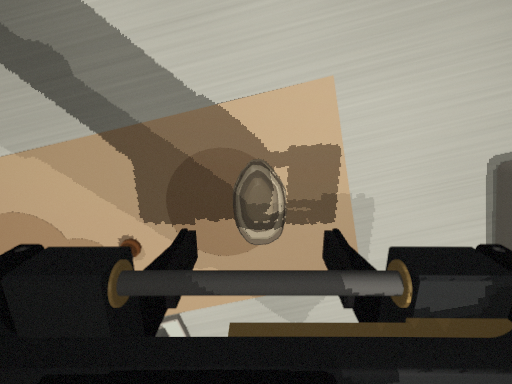

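O3 at (260,202) is centred between the fingers and the vial at (130,245) is clear. The measurement agrees (417.7,345.3, -13°).

move_arm(slide=[[0,0,2],[0,0,5],[0,0,7.5],[0,0,8.6],[0,0,8.6],[0,0,8.6]], roll=[0,0,0,0,0,0])

```text
time: 21.8
position: [0.4189, 0.3463, 0.0047]
tool_rot: [0.356, 3.12, 0.002]
ft_force: [0.6, -0.4, -0.0]
grip_width: 0.939
grip_force: 0.0
```

move_arm(slide=[[0,0,0],[0,0,0],[0,0,0],[0,0,0],[0,0,0],[0,0,0],[0,0,0],[0,0,-3],[0,0,-7],[0,0,-11],[0,0,-11],[0,0,-11]], roll=[0,0,0,0,0,0,0,0,0,0,0,0], gripper=3.5)

```text
time: 23.0
position: [0.4184, 0.3463, 0.1142]
tool_rot: [0.355, 3.121, 0.003]
ft_force: [0.6, -0.8, -0.6]
grip_width: 0.575
grip_force: 24.6
```

```bash
python3 - <<'E'
from bench import monitor
from h import *
go(monitor.get_state(),[.6108,-.0815,.05],94.8)
E
```

```text
slide cm [-28.36 -37.38   6.37] roll -0.31 j7 0.68 cur yaw 77.0
```

move_arm(slide=[[-28.4,-37.4,0],[-28.4,-37.4,0],[-28.4,-37.4,0],[-28.4,-37.4,0],[-28.4,-37.4,0],[-28.4,-37.4,0],[-28.4,-37.4,0],[-28.4,-37.4,0],[-28.4,-37.4,0],[-28.4,-37.4,0],[-28.4,-37.4,0],[-28.4,-37.4,0],[-28.4,-37.4,4],[-28.4,-37.4,6.3],[-28.4,-37.4,6.3],[-28.4,-37.4,6.3],[-28.4,-37.4,6.3]], roll=[-0.31,-0.31,-0.31,-0.31,-0.31,-0.31,-0.31,-0.31,-0.31,-0.31,-0.31,-0.31,-0.31,-0.31,-0.31,-0.31,-0.31])

```text
time: 24.7
position: [0.6117, -0.0817, 0.052]
tool_rot: [-0.132, 3.137, 0.0]
ft_force: [0.5, 0.1, 0.3]
grip_width: 0.578
grip_force: 24.6
```

```bash
python3 - <<'E'
from bench import monitor
from h import *
s=monitor.get_state();print(s["position"]);go(s,[.6108,-.0815,.015],94.8)
E
```

```text
[ 0.61174767 -0.08167695  0.05195675]
slide cm [0.1  0.03 3.7 ] roll 0.001 j7 1.99 cur yaw 94.8
```

move_arm(slide=[[0.1,0,2],[0.1,0,3.2],[0.1,0,3.7],[0.1,0,3.7],[0.1,0,3.7]], roll=[0,0,0,0,0])

```text
time: 25.2
position: [0.6103, -0.0826, 0.0141]
tool_rot: [-0.131, 3.138, -0.0]
ft_force: [1.0, -0.0, -0.9]
grip_width: 0.577
grip_force: 24.6
```

move_arm(slide=[[0,0,0],[0,0,0],[0,0,0],[0,0,0],[0,0,0],[0,0,-2],[0,0,-6],[0,0,-10],[10,5,-20],[10,5,-30],[10,5,-34],[10,5,-34],[10,5,-34],[10,5,-34],[10,5,-34]], roll=[0,0,0,0,0,0,0,0,0,0,0,0,0,0,0], gripper=7.3)

```text
time: 26.7
position: [0.5069, -0.0409, 0.3573]
tool_rot: [-0.132, 3.132, 0.004]
ft_force: [0.6, 0.1, -0.4]
grip_width: 0.843
grip_force: 0.0
```

```bash
python3 snap.py w8; python3 - <<'E'
import pickle
from h import *
s,c=pickle.load(open("pics/w8.pkl","rb"));im=cv2.imread("pics/w8.png")[:,:,::-1].copy()
P={1:(593.1,129.3,20),2:(602,24.2,23),3:(610.8,-81.5,26),4:(619.8,-186.8,29)}
h=cv2.cvtColor(im,cv2.COLOR_RGB2HSV);rv=cv2.Rodrigues(np.array(c["R"]))[0]
for k,(x,y,H) in P.items():
    p,_=cv2.projectPoints(np.array([x,y,10])/1000,rv,np.array(c["t"]),np.array(c["mtx"]),np.array(c["dist_coeffs"]));u,v=p.ravel().astype(int)
    w=h[v-34:v+35,u-26:u+27,1];_,m=cv2.threshold(w,0,255,cv2.THRESH_BINARY+cv2.THRESH_OTSU)
    m=cv2.morphologyEx(m,cv2.MORPH_CLOSE,np.ones((5,5)));m=cv2.morphologyEx(m,cv2.MORPH_OPEN,np.ones((5,5)))
    cs,_=cv2.findContours(m,0,cv2.CHAIN_APPROX_NONE);q=max(cs,key=cv2.contourArea).reshape(-1,2)+[u-26,v-34]
    f=plane(c,q,(10+.4*H)/1000)[:,:2]*1000;r=cv2.minAreaRect(f.astype(np.float32));print(k,(u,v),np.round(r[0],1),"err",np.round(np.array(r[0])-[x,y],1),np.round(r[1],1),round(r[2],1))
cv2.imwrite("pics/w8c.png",cv2.resize(im[120:280],(800,250))[:,:,::-1])
E
```

```text
26.7 [ 0.507 -0.041  0.357] 0.071
1 (np.int64(342), np.int64(206)) [591.5 128.8] err [-1.6 -0.5] [53.8 32.6] 10.6
2 (np.int64(288), np.int64(206)) [602.9  25. ] err [0.9 0.8] [67.7 38.7] 6.0
3 (np.int64(233), np.int64(206)) [609.5 -81.6] err [-1.3 -0.1] [79.6 48.1] 3.9
4 (np.int64(179), np.int64(206)) [ 631.3 -182.5] err [11.5  4.3] [122.6  60.8] 18.3
```

View pics/w8.png

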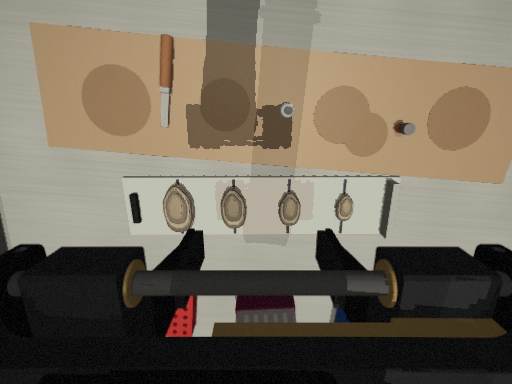

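The board now shows all four in order, O1 (345,207) next to the stop through O4 (178,208). The bottle stands at (287,110). The O4 fit was polluted by the finger, so I'll zoom and recheck O4 and the O1 angle.

```bash
python3 - <<'E'
from bench import cams
from h import *
import pickle
P={1:(593.1,129.3,20),2:(602,24.2,23),3:(610.8,-81.5,26),4:(619.8,-186.8,29)}
s,cw=pickle.load(open("pics/w8.pkl","rb"));iw=cv2.imread("pics/w8.png")[:,:,::-1].copy();iw[232:]=iw[150,10]
im=cams.get_image("scene");cv2.imwrite("pics/scene1.png",im[:,:,::-1])
for n,I,c in(("w8",iw,cw),("scene",im,cams.get_calibration("scene"))):
  hs=cv2.cvtColor(I,cv2.COLOR_RGB2HSV)[...,1];K=np.array(c["mtx"]);R=np.array(c["R"])
  for k,(x,y,H) in P.items():
    X=np.array([x,y,10+.4*H])/1000;p,_=cv2.projectPoints(X,cv2.Rodrigues(R)[0],np.array(c["t"]),K,np.array(c["dist_coeffs"]));u,v=p.ravel().astype(int)
    e=int(K[0,0]*.055/(R@X+c["t"])[2]);w=hs[v-e:v+e,u-e:u+e]
    _,m=cv2.threshold(w,0,255,cv2.THRESH_BINARY+cv2.THRESH_OTSU);m=cv2.morphologyEx(m,cv2.MORPH_CLOSE,np.ones((5,5)));m=cv2.morphologyEx(m,cv2.MORPH_OPEN,np.ones((5,5)))
    cs,_=cv2.findContours(m,0,cv2.CHAIN_APPROX_NONE);q=max(cs,key=cv2.contourArea).reshape(-1,2)+[u-e,v-e]
    f=plane(c,q,X[2])[:,:2].astype(np.float32)*1000;r=cv2.minAreaRect(f);mo=cv2.moments(f.reshape(-1,1,2));a=np.degrees(.5*np.arctan2(2*mo['mu11'],mo['mu20']-mo['mu02']))
    print(n,k,"err",np.round(np.array(r[0])-[x,y],1),np.round(r[1],1),"rect",round(r[2],1),"mom",round(a,1))
A=cv2.resize(iw[165:245,130:390],None,fx=3,fy=3);B=cv2.resize(im[140:330,180:345],None,fx=1.9,fy=1.9);B=cv2.copyMakeBorder(B,0,0,0,780-B.shape[1],0)[:355]
cv2.imwrite("pics/fin.png",np.vstack([A,B])[:,:,::-1])
E
```

```text
w8 1 err [-1.6 -0.5] [53.8 32.6] rect 10.6 mom 7.1
w8 2 err [0.9 0.8] [67.7 38.7] rect 6.0 mom 5.5
w8 3 err [-1.3 -0.1] [79.6 48.1] rect 3.9 mom 6.5
w8 4 err [-1.4  0.1] [96. 57.] rect 0.6 mom 7.2
scene 1 err [2.1 0.4] [49.1 43.1] rect 31.0 mom -3.0
scene 2 err [3.7 1.3] [62.1 50.2] rect 31.0 mom 0.3
scene 3 err [ 2.1 -1.1] [75.6 57.3] rect 31.0 mom 5.5
scene 4 err [ 2.7 -0.1] [100.5  60.5] rect 0.5 mom 3.8
```

View pics/fin.png

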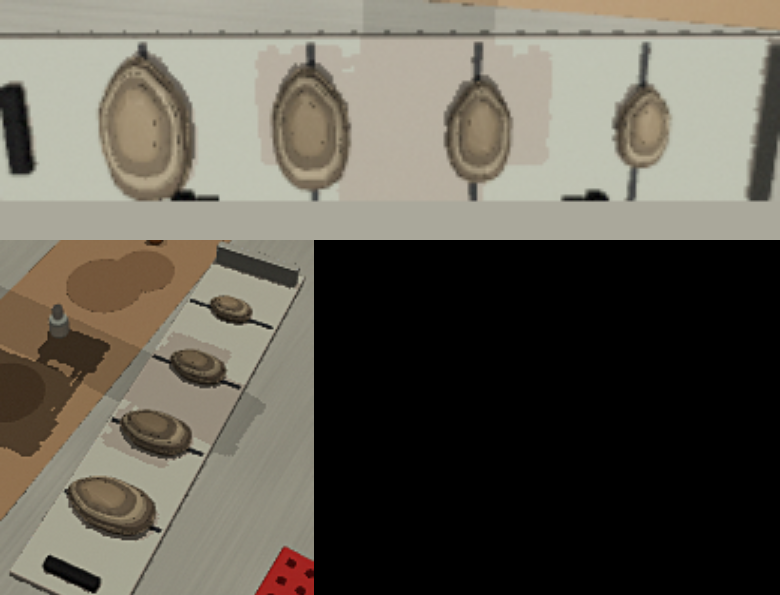

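All four lie flat, centred within about 2 mm and lined up with their crosses (4.8° target, 5–7° measured). The bottle is standing and the robot is clear.

```bash
python3 -c "
from bench import workorder
print(workorder.close_job())"
```

```text
the job is handed in; nothing more can be done
None
```

All four oysters lie on their crosses in size order, smallest by the steel stop, each within about 2 mm of centre in the last wrist-camera check; the bottle was left standing untouched, and I handed the job in at about 27 s.

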